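Gauge the cavity of a plaster mould

TASK

Check how deep the round cavity in the plaster mould is: pick up the tall steel depth rod by its wooden grip, lower it gently into the round hole until its foot bottoms, and leave it standing there upright so that the depth can be read off its rings. Leave the short wooden tamper standing where it is; the other mould, with the square pocket, is not wanted.

Things in the scene. Friction and masses are not known exactly. Their poses are not given: they have to be found in the camera images.
- rod_grip (a point): Centre of the wooden grip of the loose depth rod (165 mm tall, 0.2 kg), which stands upright on the table: flat steel foot 32 mm across, 10 mm thick; steel stem 10 mm thick with dark rings every 10 mm; on top a round grip 26 mm across, 50 mm long. The point is on the axis, 140 mm above the foot's underside, 25 mm below the top; z up the rod. It stands by itself; yaw is of no matter.
- mould: Plaster mould with the round cavity: fixed block 150 x 150 x 95 mm, small domes 9 mm high at its top corners. The round hole, 60 mm across, straight-sided, is in the middle of the top. Origin: centre of the underside, on the table, on the hole's axis; z up, top at 95 mm. A like mould with a 60 mm square pocket stands on the other side; which is left varies.
- bore_floor: Flat plaster bottom of the round cavity, fixed. Origin: centre of its upper face, where the rod's foot must stand; z up. It lies 50 to 75 mm below the mould's top, differing each time. With the foot bottomed, rod_grip is 140 mm above this point.
- tamper_center (a point): Bystander: loose short tamper, all wood, 87 mm tall, standing on the table: round foot 52 mm across, 28 mm thick, handle 26 mm across. The point is on its axis, 43 mm above the table. It and the rod stand between the two moulds, one nearer the robot, one farther; which is which varies.
Not all that is in view belongs to the job. Of the things that look like the part that bears rod_grip, take the one that is nearest to the robot's base at the start.

How it is judged:
By the outcome, as a careful person would: the job done as asked, in the order asked, and still so for the second after the job is handed in, with the robot touching nothing.
It also fails if it takes over 35 s, if anything falls off the work surface, if the arm or the gripper's body presses on something with over 40 N, if the wrist force passes 120 N, or if a joint passes its speed limit or range.

ROBOT

A 6-joint arm with a two-finger parallel gripper is mounted at the origin on the work surface. World frame = base frame: x ahead of the robot, y to its left, z up, the work surface at z = 0. Lengths are in m, angles in rad, forces in N, time in s.
With the tool pointing down it reaches from about 0.25 to 0.775 m from the base axis. Payload 4 kg.
Tool frame: the origin (TCP) lies at the very end of the fingers, on their centre line; the grasp point (between the pads) lies tcp_to_grasp behind it (tcp_to_grasp is the distance from the TCP to the grasp point, in m); z points along the fingers, y is the direction in which the jaws open and shut (so a half turn about z gives the same grasp; the last joint's range is limited). The gripper opens to 94 mm and grips with 3 to 60 N. Pads are 16 mm wide; open, the fingers measure 119 mm over their backs; the gripper's body (75 mm by 177 mm) begins 78 mm behind the grasp point.
Start: joints at [-1.418, 0.087, 1.371, -0, 1.684, -0.103], TCP at [0.139, -0.532, 0.206] pointing down, gripper open.
Joint ranges: [-3.1, 3.1], [-0.76, 2.03], [0.27, 2.55], [-1.08, 4.22], [0.17, 2.65], [-2.57, 2.57]. Speed limits (rad/s): [2.79, 2.79, 3.14, 3.14, 3.14, 3.14].

INTERFACE

Orientations are given as [roll, pitch, yaw] about the fixed x, y, z axes, in that order (R = Rz(yaw) Ry(pitch) Rx(roll)).
In Python, from bench import * gives the robot as it stands.
- The arm moves only by the tool play_rows, never from a script. Its argument "rows" is a list of rows, each a list of 3 entries, a list of its own where there are three numbers: the finger opening in cm, from 0 to 9.4, then the shift along the world's x, y, z in cm, then the turn, a rotation vector about the world's x, y, z in rad. A call has 1 to 8 rows; each row is the pose to reach, as a shift and turn from the pose commanded when the call began; what a row does not reach only later rows make up. A row lasts 1/12 s, in which the tool goes at most 41.7 mm and 7.16 degrees, less where a joint would pass 70% of its speed; a pose out of reach is approached as far as the arm can. A call with a gripper value outside its range is refused whole. The fingers move at their own pace and stop on an object; the grip force is fixed at half the most. Time passes only in rows, so rows that repeat a pose let the fingers close. It gives the time, the measured TCP pose, the force and the opening at its end, in the units of the state.
- get_obs(): the state, without advancing time (a new reading comes with each control period).
- snapshot(name): name is "side" or "top" or "wrist"; returns a dict with "pixels" (400x640x3 uint8, red, green, blue), "fx", "fy", "cx", "cy" (pixels), "rvec" (rotation vector, rad) and "tvec" (3), from world to camera coordinates, as OpenCV has them. Camera axes: x right, y down, z forward; pixel columns grow to the right and rows downward; lengths in m; the calibration is good to about 2 mm. A picture is of the moment at which its call begins. There is no depth.
- close_job(): hands the job in, once; it reports no verdict.
Trained networks look in the newest picture that a camera, given by its name, has taken for a name from the list of things; names that differ only in an ending like _2 or _b are one class to them, and where a whole thing is asked for, a point or a joint stands for the part that bears it (a point fixed in the world has none). Each returns a list of dicts, best first, with "confidence" (0 to 1); they miss things now and then, are a little off and sometimes report something else, mostly with a low value. They report only what shows in the picture. A call takes as long as a camera call. They do not tell look-alikes from the thing itself.
- silhouettes(camera, label): "mask" (400x640 bool, what is visible of it) and "point" ([row, column] in pixels, amid what is visible of it).
The state is a dict: "time": time; "joint_positions": joint angles; "qvel": joint speeds; "joint_torque": joint torques, N m; "tool_pos": TCP position; "ee_rot": TCP orientation; "wrist_force": force on the tool from outside, world axes, zero at the start; "wrist_torque": the same for the moment, N m; "width": finger opening in m.
Only numpy, scipy, OpenCV 4.12 (cv2) and the standard library are available. Lean on these libraries where they do the work, as an engineer would, in place of code of your own. Each camera call takes 0.05 s, during which the arm holds its last target. There are 200 camera calls.

## Working session

There is one attempt and no reset: what is moved stays moved. The work goes in short steps, Python scripts to look and compute and a tool call to move; the robot and the scene stay as the last step left them, time stands still between calls to the robot, and variables do not carry over. Pictures are saved under pics/ and viewed, about 8 in all and at most 12, crops included, and the job is handed in when it is done.

Besides the shell and the picture viewer there is one more tool, called as a command line: name --argument value ..., lists and objects as JSON in quotes. play_rows: Moves the arm, as the interface text tells. Its arguments: {"type":"object","properties":{"rows":{"type":"array"}},"required":["rows"]}

```bash
ls; mkdir -p pics; cat > h.py <<'E'
from bench import *
import numpy as np, cv2
def snap(n,f=None):
    s=snapshot(n)
    if f: cv2.imwrite('pics/'+f,cv2.cvtColor(s['pixels'],cv2.COLOR_RGB2BGR))
    return s
def K(s): return np.array([[s['fx'],0,s['cx']],[0,s['fy'],s['cy']],[0,0,1.]])
def ray(s,u,v):
    R=cv2.Rodrigues(np.array(s['rvec'],float))[0];t=np.array(s['tvec'],float).ravel()
    return -R.T@t, R.T@np.array([(u-s['cx'])/s['fx'],(v-s['cy'])/s['fy'],1])
def atz(s,u,v,z):
    c,d=ray(s,u,v);return c+d*(z-c[2])/d[2]
def proj(s,P):
    return cv2.projectPoints(np.array(P,float).reshape(-1,1,3),np.array(s['rvec'],float),np.array(s['tvec'],float),K(s),None)[0].reshape(-1,2)
E
python3 - <<'E'
from h import *
ims=[]
for n in ['side','top']:
    s=snap(n); print(n,ray(s,320,200))
    ims.append(s['pixels'])
    for l in ['rod_grip','mould','tamper_center','bore_floor']:
        for d in silhouettes(n,l):
            m=d['mask'];ys,xs=np.where(m)
            print(n,l,round(d['confidence'],2),d['point'],m.sum(),xs.min(),xs.max(),ys.min(),ys.max())
for i,n in zip(ims,['side','top']): cv2.imwrite(f'pics/{n}0.png',i[:,:,::-1])
print(get_obs())
E
```

```text
pics
side (array([0.58145882, 0.621363  , 0.68735993]), array([ 0.07506933, -0.7328864 , -0.67621133]))
side rod_grip 0.9 [161.5, 289.0] 700 286 301 136 208
side rod_grip 0.83 [203.5, 318.1] 818 310 326 174 249
side rod_grip 0.83 [279.2, 186.7] 1127 169 205 248 327
side rod_grip 0.74 [156.4, 242.2] 726 232 253 128 200
side mould 0.98 [149.3, 364.0] 5460 322 403 114 191
side mould 0.64 [201.8, 318.1] 826 309 326 174 248
side tamper_center 0.76 [251.8, 407.8] 936 390 418 224 269
top (array([ 0.46134042, -0.00761561,  1.04589525]), array([ 0.19801471,  0.00616964, -0.98020644]))
top rod_grip 0.9 [172.1, 369.0] 441 358 379 155 189
top rod_grip 0.84 [119.6, 372.5] 436 362 381 101 141
top rod_grip 0.7 [204.9, 318.6] 323 311 325 190 217
top rod_grip 0.7 [118.9, 219.0] 476 204 233 100 141
top mould 0.73 [225.7, 446.1] 6068 390 492 186 281
top tamper_center 0.69 [289.7, 308.8] 505 299 323 277 301
top bore_floor 0.64 [233.0, 438.4] 454 428 450 222 247
{'time': 0.5, 'joint_positions': array([-1.41810648e+00,  8.72144784e-02,  1.37074391e+00, -3.67805036e-06,
        1.68362515e+00, -1.03119829e-01]), 'qvel': array([-0.00066801, -0.00232795,  0.00081468, -0.00077899,  0.00207708,
        0.00085418]), 'joint_torque': array([-7.20940643e-04, -3.39625132e+01, -3.02267218e+01,  7.18207355e-02,
        2.44205369e-02, -2.32261408e-05]), 'tool_pos': array([ 0.13914853, -0.53209969,  0.20547565]), 'ee_rot': array([3.14158397e+00, 4.57327320e-06, 2.55809261e-01]), 'wrist_force': array([ 0.29045534, -0.83876598,  0.60721075]), 'wrist_torque': array([ 0.03932451,  0.01717673, -0.00566612]), 'width': 0.09389445094069211}
```

View pics/side0.png

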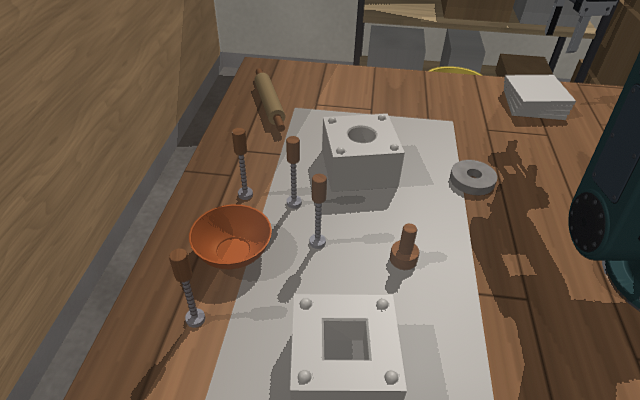

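View pics/top0.png

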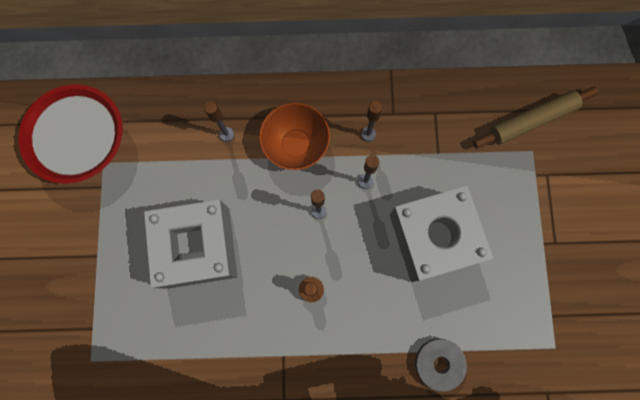

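The side view shows four rods, at (242,160), (293,168), (318,210) and (186,285). In the top view they are at (219,119), (372,120), (369,172) and (318,204). The base is at the bottom of the top view, so rod (318,204) top / (318,210) side looks nearest. The round-hole mould is at top (444,233), and the tamper is at top (311,289). Next I measure the positions.

```bash
cat > m.py <<'E'
from h import *
from scipy.optimize import least_squares
s=snap('top');S=snap('side')
for f in [(226,135),(369,134),(366,182),(318,212)]:
    p=atz(s,*f,0.005);print('foot',f,p.round(3),'r',np.hypot(p[0],p[1]).round(3))
# axis fit of upright rod masks: mask centroid in both views of candidate
def pick(n,u,v,lab='rod_grip'):
    d=min(silhouettes(n,lab),key=lambda d:np.hypot(d['point'][1]-u,d['point'][0]-v));return d['mask']
mt=pick('top',318,204);ms=pick('side',318,210)
def axis(m,cam):
    # model: project rod solid
    pass
def rodpts(x,y):
    P=[]
    for z0,z1,r in [(0,.01,.016),(.01,.115,.005),(.115,.165,.013)]:
        for z in np.linspace(z0,z1,8):
            for a in np.linspace(0,2*np.pi,16,endpoint=False):P.append((x+r*np.cos(a),y+r*np.sin(a),z))
    return np.array(P)
def render(cam,x,y):
    im=np.zeros((400,640),np.uint8)
    for z0,z1,r in [(0,.01,.016),(.01,.115,.005),(.115,.165,.013)]:
        a=np.linspace(0,2*np.pi,24)
        P=np.vstack([np.c_[x+r*np.cos(a),y+r*np.sin(a),0*a+z] for z in(z0,z1)])
        h=cv2.convexHull((proj(cam,P)*16).round().astype(np.int32));cv2.fillConvexPoly(im,h,1,cv2.LINE_8,4)
    return im>0
p=atz(s,318,212,.005)
for nm,ml in [('top',[(s,mt)]),('side',[(S,ms)]),('both',[(s,mt),(S,ms)])]:
    best=max(((sum((render(c,x,y)&m).sum()/(render(c,x,y)|m).sum() for c,m in ml)),x,y) for x in p[0]+np.arange(-.012,.0121,.0015) for y in p[1]+np.arange(-.012,.0121,.0015))
    print(nm,np.round(best,4))
# hole rims
def rim(cam,u,v,thr):
    g=cv2.cvtColor(cam['pixels'],cv2.COLOR_RGB2GRAY);
    return g
for n,cam,(u,v) in [('top',s,(444,233)),('side',S,(362,134))]:
    g=cv2.cvtColor(cam['pixels'],cv2.COLOR_RGB2GRAY)
    q=atz(cam,u,v,.095);print(n,'hole approx',q.round(4))
    # refine: maximise brightness outside minus inside rim circle at z=.095
    a=np.linspace(0,2*np.pi,72,endpoint=False)
    def smp(x,y,r):
        uv=proj(cam,np.c_[x+r*np.cos(a),y+r*np.sin(a),0*a+.095]).astype(np.float32)
        return cv2.remap(g,uv[:,0].reshape(-1,1),uv[:,1].reshape(-1,1),cv2.INTER_LINEAR).astype(float).ravel()
    best=max((np.minimum(smp(x,y,.033)-smp(x,y,.027),25).mean(),x,y) for x in q[0]+np.arange(-.012,.0121,.001) for y in q[1]+np.arange(-.012,.0121,.001))
    print(n,'hole',np.round(best,4))
t=atz(s,311,289,.07);print('tamper',t.round(3)); print('sq',atz(s,187,243,.095).round(3))
for nm,uv in [('rd',[(407,213),(462,197),(481,252),(425,268)]),('sq',[(154,219),(211,210),(218,267),(159,277)])]:
    d=np.array([atz(s,*k,.1) for k in uv])[:,:2];print(nm,d.round(3).tolist(),d.mean(0).round(4))
big=cv2.resize(s['pixels'][140:320,280:500],None,fx=3,fy=3,interpolation=cv2.INTER_CUBIC);cv2.imwrite('pics/crop1.png',big[:,:,::-1])
E
python3 m.py
```

```text
foot (226, 135) [0.825 0.204 0.005] r 0.85
foot (369, 134) [ 0.818 -0.114  0.005] r 0.826
foot (366, 182) [ 0.709 -0.102  0.005] r 0.716
foot (318, 212) [0.645 0.004 0.005] r 0.645
top [0.8166 0.6499 0.0039]
side [ 0.8868  0.6484 -0.0021]
both [1.6903e+00 6.4840e-01 9.0000e-04]
top hole approx [ 0.5812 -0.2411  0.095 ]
top hole [25.      0.5852 -0.2391]
side hole approx [ 0.583  -0.2447  0.095 ]
side hole [24.9861  0.584  -0.2457]
tamper [0.481 0.021 0.07 ]
sq [0.575 0.259 0.095]
rd [[0.622, -0.171], [0.651, -0.281], [0.542, -0.308], [0.514, -0.199]] [ 0.5822 -0.2395]
sq [[0.624, 0.323], [0.638, 0.212], [0.527, 0.197], [0.511, 0.309]] [0.5752 0.2603]
```

View pics/crop1.png

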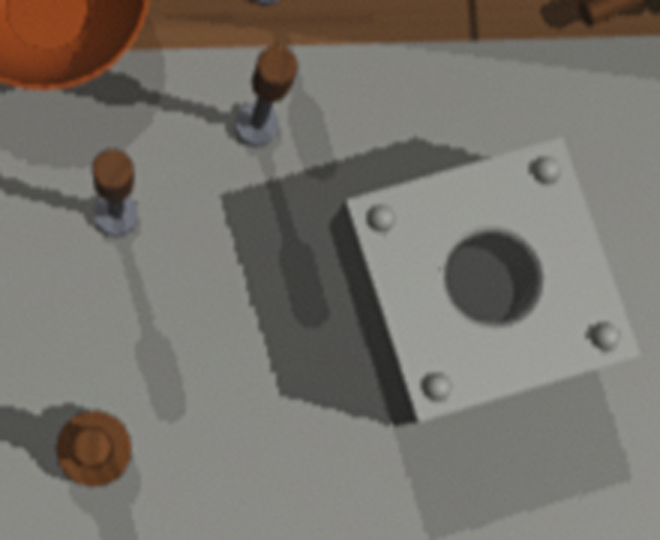

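The candidates' feet lie 0.85, 0.83, 0.72 and 0.645 m from the base. The one meant is rod (318,204), foot and grip visible at crop (115,190), at about (0.649, 0.001). The round hole, crop (493,277), is at about (0.584, -0.243). I'll move above the rod.

play_rows --rows '[[9.4,[51,53.3,0],[0,0,0]],[9.4,[51,53.3,0],[0,0,0]],[9.4,[51,53.3,0],[0,0,0]],[9.4,[51,53.3,0],[0,0,0]],[9.4,[51,53.3,0],[0,0,0]],[9.4,[51,53.3,0],[0,0,0]],[9.4,[51,53.3,0],[0,0,0]],[9.4,[51,53.3,0],[0,0,0]]]'

```text
time: 1.37
tool_pos: [0.3706, -0.2896, 0.2059]
ee_rot: [3.141, -0.001, 0.255]
wrist_force: [1.0, -0.3, -0.8]
width: 0.0939
```

```bash
python3 -c "
import bench
print([n for n in dir(bench) if n[0]!='_']);print(getattr(bench,'tcp_to_grasp',None))"
```

```text
['IKError', 'close_job', 'get_obs', 'silhouettes', 'snapshot', 'tcp_to_grasp']
0.0188
```

play_rows --rows '[[9.4,[27.9,29.2,0.4],[0,0,0]],[9.4,[27.9,29.2,0.4],[0,0,0]],[9.4,[27.9,29.2,0.4],[0,0,0]],[9.4,[27.9,29.2,0.4],[0,0,0]],[9.4,[27.9,29.2,0.4],[0,0,0]],[9.4,[27.9,29.2,0.4],[0,0,0]],[9.4,[27.9,29.2,0.4],[0,0,0]],[9.4,[27.9,29.2,0.4],[0,0,0]]]'

```text
time: 2.03
tool_pos: [0.601, -0.0484, 0.2089]
ee_rot: [3.141, -0.0, 0.256]
wrist_force: [0.1, -1.2, -0.2]
width: 0.0939
```

play_rows --rows '[[9.4,[2.4,2.4,0],[0,0,0]],[9.4,[2.4,2.4,0],[0,0,0]],[9.4,[2.4,2.4,0],[0,0,0]]]'

```text
time: 2.28
tool_pos: [0.6244, -0.0248, 0.2077]
ee_rot: [-3.141, 0.002, 0.259]
wrist_force: [-0.5, -0.9, -0.6]
width: 0.0938
```

```bash
python3 - <<'E'
from h import *
print(get_obs()['tool_pos'])
w=snap('wrist','w1.png')
for P in [(.6484,.001,.165),(.6484,.001,.0)]: print(proj(w,[P]))
for d in silhouettes('wrist','rod_grip'):
    m=d['mask'];ys,xs=np.where(m);print(d['confidence'],d['point'],xs.min(),xs.max(),ys.min(),ys.max())
E
```

```text
[ 0.62437049 -0.02482298  0.2076576 ]
[[294.6254721 172.8733577]]
[[306.40440555 149.66880958]]
0.94 [18.5, 455.5] 436 489 0 37
0.69 [164.3, 298.4] 276 320 137 191
0.58 [121.0, 452.1] 396 489 102 140
```

View pics/w1.png

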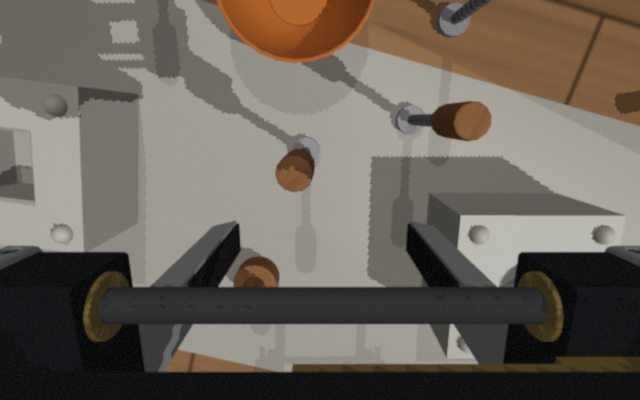

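The wrist view shows the rod's grip top at (295,172), where my estimate projects (295,173), so the position is confirmed. Next I centre over it and go down.

play_rows --rows '[[9.4,[2.4,2.5,0],[0,0,0]],[9.4,[2.4,2.5,0],[0,0,0]],[9.4,[2.4,2.5,-3],[0,0,0]],[9.4,[2.4,2.5,-6],[0,0,0]],[9.4,[2.4,2.5,-8.6],[0,0,0]],[9.4,[2.4,2.5,-8.6],[0,0,0]],[9.4,[2.4,2.5,-8.6],[0,0,0]]]'

```text
time: 2.97
tool_pos: [0.6461, -0.0026, 0.1217]
ee_rot: [-3.141, 0.004, 0.254]
wrist_force: [-0.3, -0.4, 0.4]
width: 0.0934
```

```bash
python3 - <<'E'
from h import *
print(get_obs()['tool_pos'])
w=snap('side','s2.png')
c=cv2.resize(w['pixels'][60:280,200:460],None,fx=2.5,fy=2.5,interpolation=cv2.INTER_CUBIC)
cv2.imwrite('pics/c2.png',c[:,:,::-1])
E
```

```text
[ 0.64611982 -0.00262385  0.12168093]
```

View pics/c2.png

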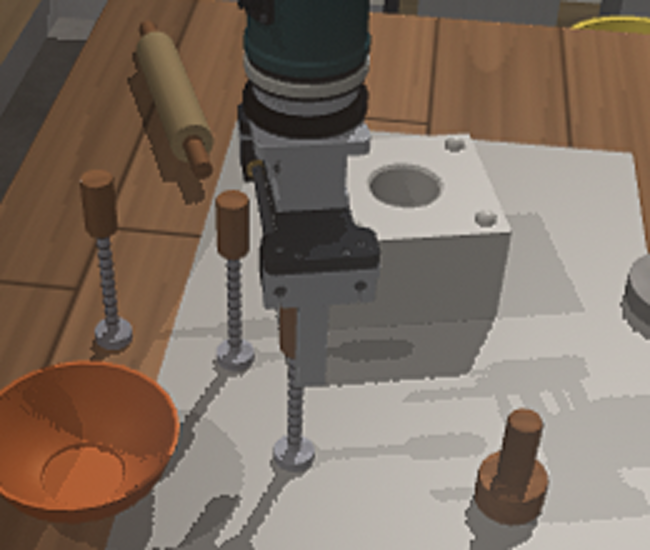

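The fingers straddle the grip (crop 290,330) and the rod is still upright. I'll nudge by about 2–3 mm, close, and lift a little.

play_rows --rows '[[9.4,[0.2,0.3,0],[0,0,0]],[9.4,[0.2,0.3,0],[0,0,0]],[4,[0.2,0.3,0],[0,0,0]],[2,[0.2,0.3,0],[0,0,0]],[2,[0.2,0.3,0],[0,0,0]],[2,[0.2,0.3,0],[0,0,0]],[2,[0.2,0.3,0],[0,0,0]],[2,[0.2,0.3,0],[0,0,0]]]'

```text
time: 3.68
tool_pos: [0.6498, 0.0018, 0.1227]
ee_rot: [3.142, 0.0, 0.256]
wrist_force: [0.4, -0.3, 0.3]
width: 0.0573
```

play_rows --rows '[[2,[0,0,0],[0,0,0]],[2,[0,0,0],[0,0,0]],[2,[0,0,1],[0,0,0]],[2,[0,0,3],[0,0,0]],[2,[0,0,6],[0,0,0]],[2,[0,0,9.5],[0,0,0]],[2,[0,0,12.5],[0,0,0]],[2,[0,0,12.5],[0,0,0]]]'

```text
time: 4.35
tool_pos: [0.6526, 0.0015, 0.2579]
ee_rot: [3.136, -0.015, 0.256]
wrist_force: [-0.4, 0.1, 1.5]
width: 0.0202
```

The fingers are slower than I assumed (about 55 mm/s), so the lift started before they closed and the gripper is empty. I'll open and check the rod.

play_rows --rows '[[9.4,[0,0,0],[0,0,0]],[9.4,[0,0,0],[0,0,0]]]'

```text
time: 4.52
tool_pos: [0.6497, 0.0017, 0.2478]
ee_rot: [3.141, 0.0, 0.256]
wrist_force: [0.5, 0.3, -1.3]
width: 0.0303
```

```bash
python3 - <<'E'
from h import *
print(get_obs()['tool_pos'])
S=snap('side','s3.png')
for d in silhouettes('side','rod_grip'):
    m=d['mask'];ys,xs=np.where(m);print(d['confidence'],d['point'],xs.min(),xs.max(),ys.min(),ys.max())
c=cv2.resize(S['pixels'][60:280,200:460],None,fx=2.5,fy=2.5,interpolation=cv2.INTER_CUBIC)
cv2.imwrite('pics/c3.png',c[:,:,::-1])
E
```

```text
[0.64974266 0.00171689 0.24778436]
0.96 [155.7, 238.5] 233 252 128 198
0.76 [277.9, 188.9] 169 204 249 327
0.7 [200.0, 317.2] 310 327 173 248
0.6 [164.7, 290.9] 286 301 136 209
```

View pics/c3.png

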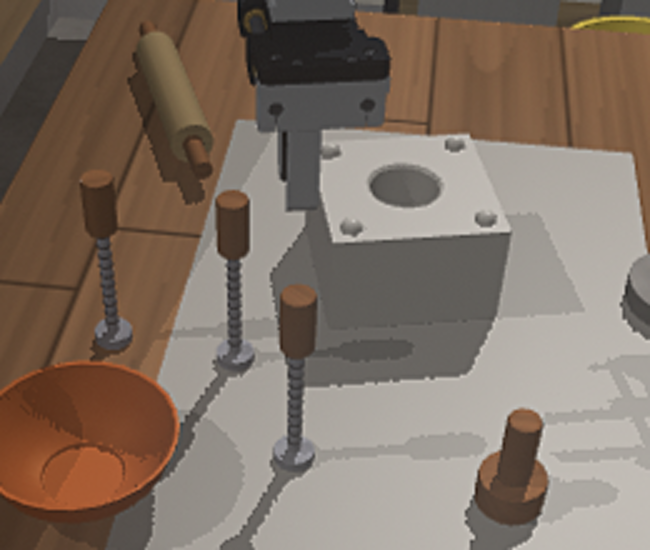

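The rod still stands at its old place, crop (297,370), untouched. I'll open to about 6 cm, go down, and this time close fully before lifting.

play_rows --rows '[[7,[0,0,0],[0,0,0]],[7,[0,0,0],[0,0,0]],[7,[0,0,0],[0,0,0]],[7,[0,0,0],[0,0,0]],[7,[0,0,0],[0,0,0]],[7,[0,0,0],[0,0,0]],[7,[0,0,0],[0,0,0]],[7,[0,0,0],[0,0,0]]]'

```text
time: 5.28
tool_pos: [0.6499, 0.0017, 0.2479]
ee_rot: [3.141, -0.0, 0.256]
wrist_force: [-0.6, 0.6, -0.3]
width: 0.0698
```

play_rows --rows '[[7,[-0.1,-0.1,-3],[0,0,0]],[7,[-0.1,-0.1,-6],[0,0,0]],[7,[-0.1,-0.1,-9],[0,0,0]],[7,[-0.1,-0.1,-11.5],[0,0,0]],[7,[-0.1,-0.1,-12.6],[0,0,0]],[7,[-0.1,-0.1,-12.6],[0,0,0]],[7,[-0.1,-0.1,-12.6],[0,0,0]],[2,[-0.1,-0.1,-12.6],[0,0,0]]]'

```text
time: 5.95
tool_pos: [0.6503, 0.0006, 0.1244]
ee_rot: [3.14, -0.004, 0.256]
wrist_force: [-0.6, -0.5, 1.4]
width: 0.0662
```

play_rows --rows '[[2,[0,0,0],[0,0,0]],[2,[0,0,0],[0,0,0]],[2,[0,0,0],[0,0,0]],[2,[0,0,0],[0,0,0]],[2,[0,0,0],[0,0,0]],[2,[0,0,0],[0,0,0]],[2,[0,0,0],[0,0,0]],[2,[0,0,0],[0,0,0]]]'

```text
time: 6.62
tool_pos: [0.6489, 0.0008, 0.1219]
ee_rot: [3.142, -0.0, 0.256]
wrist_force: [-0.5, 0.4, 0.6]
width: 0.0257
```

play_rows --rows '[[2,[0,0,0],[0,0,0]],[2,[0,0,0],[0,0,0]],[2,[0,0,0],[0,0,0]],[2,[0,0,0],[0,0,0]]]'

```text
time: 6.95
tool_pos: [0.6489, 0.0008, 0.1219]
ee_rot: [3.142, -0.0, 0.256]
wrist_force: [0.3, 0.5, 1.0]
width: 0.0256
```

Gripped, with the width at 25.6 mm. I'll lift slowly by 13.5 cm.

play_rows --rows '[[2,[0,0,0.7],[0,0,0]],[2,[0,0,2],[0,0,0]],[2,[0,0,4],[0,0,0]],[2,[0,0,6.5],[0,0,0]],[2,[0,0,9],[0,0,0]],[2,[0,0,11.5],[0,0,0]],[2,[0,0,13],[0,0,0]],[2,[0,0,13.5],[0,0,0]]]'

```text
time: 7.62
tool_pos: [0.6501, 0.0006, 0.2621]
ee_rot: [3.139, -0.007, 0.256]
wrist_force: [-0.6, -0.3, -1.6]
width: 0.0255
```

play_rows --rows '[[2,[-0.5,-1.5,0],[0,0,0]],[2,[-1.3,-4,0],[0,0,0]],[2,[-2.2,-7.5,0],[0,0,0]],[2,[-3.2,-11,0],[0,0,0]],[2,[-4.2,-14.5,0],[0,0,0]],[2,[-5,-17.5,0],[0,0,0]],[2,[-5.5,-19,0],[0,0,0]],[2,[-5.5,-19,0],[0,0,0]]]'

```text
time: 8.28
tool_pos: [0.5912, -0.194, 0.2545]
ee_rot: [-3.141, 0.005, 0.249]
wrist_force: [-0.2, -0.2, -1.8]
width: 0.0257
```

play_rows --rows '[[2,[-0.3,-1.2,0],[0,0,0]],[2,[-0.7,-3,0],[0,0,0]],[2,[-1,-5,0],[0,0,0]],[2,[-1,-5.4,0],[0,0,0]],[2,[-1,-5.4,0],[0,0,0]],[2,[-1,-5.4,0],[0,0,0]],[2,[-1,-5.4,0],[0,0,0]]]'

```text
time: 8.87
tool_pos: [0.5841, -0.2421, 0.2565]
ee_rot: [-3.141, 0.0, 0.257]
wrist_force: [-0.3, 0.1, -2.1]
width: 0.0259
```

```bash
cat > chk.py <<'E'
from h import *
import sys
tag=sys.argv[1]
o=get_obs();print(o['time'],o['tool_pos'].round(4),o['ee_rot'].round(3),o['width'],o['wrist_force'].round(2))
out=[]
for n,(u,v) in [('side',(362,134)),('top',(444,233))]:
    s=snap(n);p=s['pixels'].copy()
    x,y,z=o['tool_pos'];f=z-.1219
    a=np.linspace(0,2*np.pi,40)
    for r,cz,cx,cy,c in [(.016,f,x,y,(255,0,0)),(.03,.095,.5845,-.2425,(0,255,0))]:
        q=proj(s,np.c_[cx+r*np.cos(a),cy+r*np.sin(a),0*a+cz]);
        big=None
        out.append((n,q,c))
    k=3.6;x0,y0=u-55,v-80
    b=cv2.resize(p[y0:y0+130,x0:x0+110],None,fx=k,fy=k,interpolation=cv2.INTER_CUBIC)
    for nn,q,c in out:
        if nn==n: cv2.polylines(b,[((q-[x0,y0])*k+k/2).round().astype(np.int32)],False,c,1)
    cv2.imwrite(f'pics/{tag}_{n}.png',b[:,:,::-1])
a,b=[cv2.imread(f'pics/{tag}_{n}.png') for n in('side','top')]
cv2.imwrite(f'pics/{tag}.png',np.hstack([a,b]))
E
python3 chk.py a
```

```text
8.8667 [ 0.5841 -0.2421  0.2565] [-3.141  0.     0.257] 0.02586273466343 [-0.34  0.05 -2.09]
```

View pics/a.png

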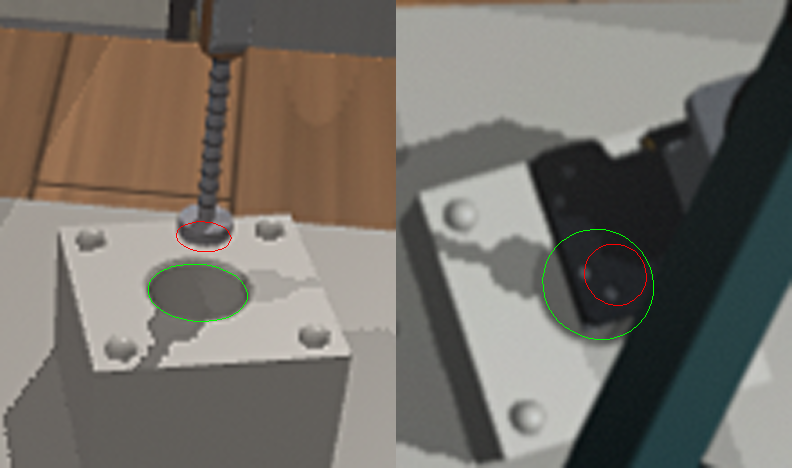

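The rod hangs upright, with its foot (side crop 205,225) over the hole (200,290), about centred. I'll lower it to about 5 mm above the highest possible floor.

play_rows --rows '[[2,[0,0,-0.8],[0,0,0]],[2,[0,0,-2],[0,0,0]],[2,[0,0,-3.5],[0,0,0]],[2,[0,0,-5],[0,0,0]],[2,[0,0,-6.5],[0,0,0]],[2,[0,0,-7.6],[0,0,0]],[2,[0,0,-8.3],[0,0,0]],[2,[0,0,-8.3],[0,0,0]]]'

```text
time: 9.63
tool_pos: [0.5827, -0.2425, 0.1708]
ee_rot: [-3.138, 0.004, 0.256]
wrist_force: [-0.6, 0.0, -2.3]
width: 0.0255
```

play_rows --rows '[[2,[0,0,-0.15],[0,0,0]],[2,[0,0,-0.3],[0,0,0]],[2,[0,0,-0.45],[0,0,0]],[2,[0,0,-0.6],[0,0,0]],[2,[0,0,-0.6],[0,0,0]]]'

```text
time: 10.05
tool_pos: [0.584, -0.2433, 0.1681]
ee_rot: [3.141, -0.0, 0.256]
wrist_force: [-0.9, 0.1, -2.4]
width: 0.0251
```

play_rows --rows '[[2,[0,0,-0.1],[0,0,0]],[2,[0,0,-0.2],[0,0,0]],[2,[0,0,-0.3],[0,0,0]],[2,[0,0,-0.3],[0,0,0]]]'

```text
time: 10.38
tool_pos: [0.5838, -0.2432, 0.1645]
ee_rot: [-3.141, 0.0, 0.256]
wrist_force: [0.5, -0.3, -2.5]
width: 0.0258
```

play_rows --rows '[[2,[0,0,-0.1],[0,0,0]],[2,[0,0,-0.2],[0,0,0]],[2,[0,0,-0.3],[0,0,0]],[2,[0,0,-0.3],[0,0,0]]]'

```text
time: 10.72
tool_pos: [0.5837, -0.2432, 0.1615]
ee_rot: [-3.141, 0.0, 0.256]
wrist_force: [-0.0, -0.2, -3.2]
width: 0.0257
```

play_rows --rows '[[2,[0,0,-0.1],[0,0,0]],[2,[0,0,-0.2],[0,0,0]],[2,[0,0,-0.3],[0,0,0]],[2,[0,0,-0.3],[0,0,0]]]'

```text
time: 11.05
tool_pos: [0.5837, -0.2432, 0.1584]
ee_rot: [-3.141, 0.0, 0.256]
wrist_force: [-1.1, -0.8, -2.2]
width: 0.0254
```

play_rows --rows '[[2,[0,0,-0.1],[0,0,0]],[2,[0,0,-0.2],[0,0,0]],[2,[0,0,-0.3],[0,0,0]],[2,[0,0,-0.3],[0,0,0]]]'

```text
time: 11.38
tool_pos: [0.5837, -0.2432, 0.1554]
ee_rot: [-3.141, 0.0, 0.256]
wrist_force: [-0.5, 0.1, -3.5]
width: 0.0252
```

play_rows --rows '[[2,[0,0,-0.1],[0,0,0]],[2,[0,0,-0.2],[0,0,0]],[2,[0,0,-0.2],[0,0,0]]]'

```text
time: 11.63
tool_pos: [0.5838, -0.2432, 0.1535]
ee_rot: [-3.141, 0.0, 0.256]
wrist_force: [0.1, -0.5, -2.0]
width: 0.0253
```

play_rows --rows '[[2,[0,0,-0.1],[0,0,0]],[2,[0,0,-0.2],[0,0,0]],[2,[0,0,-0.2],[0,0,0]]]'

```text
time: 11.88
tool_pos: [0.5837, -0.2432, 0.1515]
ee_rot: [-3.141, 0.0, 0.256]
wrist_force: [0.5, -0.5, -1.8]
width: 0.0254
```

play_rows --rows '[[2,[0,0,-0.1],[0,0,0]],[2,[0,0,-0.2],[0,0,0]],[2,[0,0,-0.2],[0,0,0]]]'

```text
time: 12.13
tool_pos: [0.584, -0.2433, 0.1503]
ee_rot: [3.141, -0.0, 0.256]
wrist_force: [-0.2, 0.2, -0.5]
width: 0.0255
```

play_rows --rows '[[2,[0,0,-0.1],[0,0,0]],[2,[0,0,-0.1],[0,0,0]],[2,[0,0,-0.1],[0,0,0]]]'

```text
time: 12.38
tool_pos: [0.5841, -0.2433, 0.1503]
ee_rot: [3.141, -0.001, 0.256]
wrist_force: [-1.0, 1.4, 4.2]
width: 0.0255
```

Bottomed: the force swung from -2.3 to +4.2 N and z stopped at 0.1503, so the foot is at z ≈ 0.028 (depth about 66.5 mm, within 50–75). I'll relax the push, then release.

play_rows --rows '[[2,[0,0,0.1],[0,0,0]],[2,[0,0,0.1],[0,0,0]],[7,[0,0,0.1],[0,0,0]],[7,[0,0,0.1],[0,0,0]],[7,[0,0,0.1],[0,0,0]],[7,[0,0,0.1],[0,0,0]],[7,[0,0,0.1],[0,0,0]],[7,[0,0,0.1],[0,0,0]]]'

```text
time: 13.05
tool_pos: [0.5838, -0.2433, 0.1495]
ee_rot: [-3.142, 0.0, 0.256]
wrist_force: [-0.6, -0.7, -0.5]
width: 0.0623
```

play_rows --rows '[[7,[0,0,0],[0,0,0]],[7,[0,0,0],[0,0,0]],[7,[0,0,0],[0,0,0]],[7,[0,0,0],[0,0,0]],[7,[0,0,0],[0,0,0]],[7,[0,0,0],[0,0,0]]]'

```text
time: 13.55
tool_pos: [0.5839, -0.2433, 0.1498]
ee_rot: [3.141, -0.0, 0.256]
wrist_force: [0.4, -0.1, -0.5]
width: 0.0699
```

```bash
python3 chk.py b
```

```text
13.55 [ 0.5839 -0.2433  0.1498] [ 3.141 -0.     0.256] 0.06991149199117218 [ 0.39 -0.11 -0.53]
```

View pics/b.png

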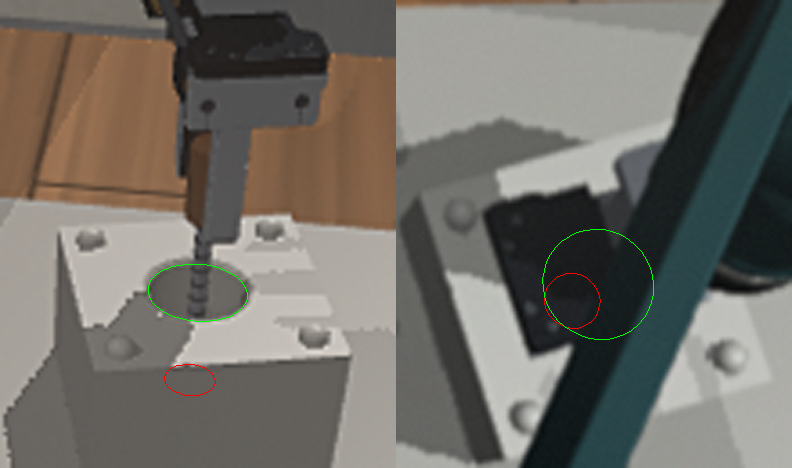

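The gripper is open. The rod stands upright in the hole, its stem at side crop (200,280) and its grip at (200,185). I'll go straight up, then move aside toward -y.

play_rows --rows '[[7,[0,0,1.5],[0,0,0]],[7,[0,0,4],[0,0,0]],[7,[0,0,7],[0,0,0]],[7,[0,0,9],[0,0,0]],[7,[0,0,9],[0,0,0]],[7,[-4,-1,9],[0,0,0]],[7,[-8,-3,9],[0,0,0]],[7,[-12,-6,9],[0,0,0]]]'

```text
time: 14.32
tool_pos: [0.4716, -0.2954, 0.2382]
ee_rot: [-3.14, 0.001, 0.259]
wrist_force: [-0.2, -0.7, -0.4]
width: 0.0701
```

play_rows --rows '[[7,[-4,-3,0],[0,0,0]],[7,[-8,-6,0],[0,0,0]],[7,[-11,-9,0],[0,0,0]],[7,[-14,-12,0],[0,0,0]],[7,[-14,-12,0],[0,0,0]],[7,[-14,-12,0],[0,0,0]]]'

```text
time: 14.82
tool_pos: [0.3296, -0.4188, 0.2382]
ee_rot: [-3.14, 0.002, 0.25]
wrist_force: [-0.1, -0.5, -0.1]
width: 0.0697
```

```bash
cat > fin.py <<'E'
from h import *
S=snap('side','fs.png');T=snap('top','ft.png')
o=get_obs();print(o['time'],o['tool_pos'],o['wrist_force'])
def ax(c,f): return proj(c,[(.584,-.243,f+h) for h in (.115,.165)]).round(1).tolist()
for n,c in [('side',S),('top',T)]:
    print(n,'pred grip bottom/top',ax(c,.0284))
    for d in silhouettes(n,'rod_grip')+silhouettes(n,'tamper_center'):
        m=d['mask'];ys,xs=np.where(m);print(round(d['confidence'],2),d['point'],xs.min(),xs.max(),ys.min(),ys.max())
v=np.vstack([cv2.resize(S['pixels'][60:280,180:480],(600,440)),])
t=cv2.resize(T['pixels'][180:290,385:500],(200,191))
v[:191,400:]=t
cv2.imwrite('pics/fin.png',v[:,:,::-1])
E
python3 fin.py
```

```text
14.9167 [ 0.33248338 -0.4164543   0.23864386] [ 0.69532349  0.40730648 -0.31558245]
side pred grip bottom/top [[363.4, 115.3], [365.5, 94.2]]
0.93 [109.5, 365.9] 358 372 91 142
0.81 [280.1, 188.1] 169 205 249 328
0.64 [154.9, 241.9] 232 252 128 199
0.57 [166.0, 289.4] 286 301 136 207
0.91 [251.0, 405.3] 390 417 224 269
top pred grip bottom/top [[451.1, 228.0], [458.2, 223.9]]
0.77 [122.4, 371.5] 361 382 101 141
0.64 [232.2, 448.0] 431 464 218 243
0.59 [119.5, 218.8] 203 234 100 141
0.56 [173.2, 367.9] 358 377 155 188
0.78 [289.2, 303.8] 299 322 277 301
```

View pics/fin.png

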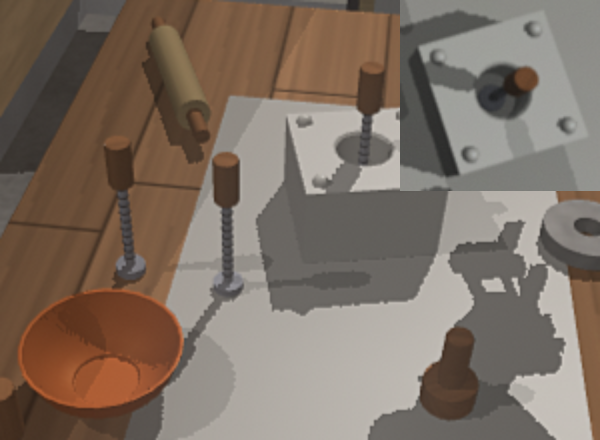

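The final view shows the rod standing upright in the round hole, side crop (370,90), which is where the prediction puts it. The tamper is in its old place and the arm is clear.

```bash
python3 -c "
from bench import *
close_job()"
```

```text
the job is handed in; nothing more can be done
```

The depth rod is standing upright and free in the round cavity of the plaster mould, and the job was handed in at about 15 s, well inside the 35 s limit. I took the rod nearest the base, about 0.65 m away.

- **Bottoming:** the foot reached the floor at about z = 28 mm, so the cavity is roughly 66.5 mm deep by the arm's reading. At contact the vertical force changed by only about 6.5 N.
- **Last checks:** both fixed cameras show the grip where an upright, bottomed rod should be, to within a few pixels. The tamper and the other rods have not moved, and the arm is clear of everything.
- **What went wrong:** the first grasp came up empty because I lifted before the slow fingers had closed. The rod was not disturbed, and the second grasp held.
- **Disagreement:** the side and top cameras differed by about 6 mm on the hole's position in y. I used the average, which was well within the 14 mm clearance around the foot.

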